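# Cap off the blue gas outlet

## Robot

A 6-joint arm with a two-finger parallel gripper is mounted at the origin on the work surface. World frame = base frame: x ahead of the robot, y to its left, z up, the work surface at z = 0. Lengths are in m, angles in rad, forces in N, time in s.
With the tool pointing down it reaches from about 0.25 to 0.775 m from the base axis. Payload 4 kg.
Tool frame: the origin (TCP) lies on the centre line of the jaws, within the pads' length; the fingertips stand 19 mm ahead of it and the grasp point (between the pads) is the TCP; x points along the fingers, z is the direction in which the jaws open and shut, and the axes are right-handed (so a half turn about x gives the same grasp; the last joint's range is limited). The gripper opens to 94 mm and grips with 3 to 60 N. Pads are 16 mm wide; open, the fingers measure 119 mm over their backs; the gripper's body (75 mm by 177 mm) begins 78 mm behind the grasp point.
Start: joints at [1.102, 0.087, 1.371, -0, 1.684, -0.103], TCP at [0.197, 0.514, 0.225] pointing down, gripper open.
Joint ranges: [-3.1, 3.1], [-0.76, 2.03], [0.27, 2.55], [-1.08, 4.22], [0.17, 2.65], [-2.57, 2.57]. Speed limits (rad/s): [2.79, 2.79, 3.14, 3.14, 3.14, 3.14].

## Interface

Orientations are given as [roll, pitch, yaw] about the fixed x, y, z axes, in that order (R = Rz(yaw) Ry(pitch) Rx(roll)).
In Python, from bench import robot, snapshot, camera_params gives the robot as it stands.
- The arm moves only by the tool step_arm, never from a script. Its argument "motion" is text: rows parted by semicolons, each of 7 numbers parted by spaces: the opening in per cent of the stroke, from 0 (shut) to 100 (fully open), then the shift along the tool's x, y, z in cm, then the turn, a rotation vector about the tool's x, y, z in rad. A call has 1 to 20 rows; each row shifts and turns the commanded pose from where the row before left it, along the tool's axes as they then stand; what a row does not reach is not made up. A row lasts 1/12 s, in which the tool goes at most 41.7 mm and 7.16 degrees, less where a joint would pass 70% of its speed; a pose out of reach is approached as far as the arm can. A call with a gripper value outside its range is refused whole. The fingers move at their own pace and stop on an object; the grip force is fixed at half the most. Time passes only in rows, so rows that do not move let the fingers close. It gives the time, the measured TCP pose, the force and the opening at its end, in the units of the state.
- robot.get_obs(): the state, without advancing time (a new reading comes with each control period).
- snapshot(name): name is "scene" or "side" or "wrist"; returns the picture (400x640x3 uint8, red, green, blue); there is no depth.
- camera_params(name): a dict with "fx", "fy", "cx", "cy" (pixels), "R" (3x3) and "t" (3): a world point X has camera coordinates R X + t. Camera axes: x right, y down, z forward; pixel columns grow to the right and rows downward; lengths in m; the calibration is good to about 2 mm. A picture is of the moment at which its call begins: read the wrist's pose just before it. camera_params takes no time and is no camera call; for the wrist camera it gives the pose at the moment of the call.
- robot.close_job(): hands the job in, once; it reports no verdict.
The state is a dict: "time": time; "joint_positions": joint angles; "qvel": joint speeds; "joint_torque": joint torques, N m; "tool_pos": TCP position; "ee_rot": TCP orientation; "wrist_force": force on the tool from outside, world axes, zero at the start; "wrist_torque": the same for the moment, N m; "width": finger opening in m.
Only numpy, scipy, OpenCV 4.12 (cv2) and the standard library are available. Lean on these libraries where they do the work, as an engineer would, in place of code of your own. Each camera call takes 0.05 s, during which the arm holds its last target.

## Task

Cap off the open gas outlet that has the blue ring: take the blue cap and press it straight down over that outlet's tapered spigot until it is fully home, its rim down on the steel land, and grips there by friction; then let go. Leave the orange and white caps where they stand.

Things in the scene. Friction and masses are not known exactly. Their poses are not given: they have to be found in the camera images.
- blue_cap_mid (a point): Centre (half-way up, on the axis) of the blue plastic cap: a round knob-like cap standing on the bench, mouth down, 44 mm across, 52 mm tall, 60 to 95 g, a small steel disc on its closed top. The tapered bore in its underside is 38 mm deep, 29 mm wide at the mouth and fits the spigot. z points up out of the closed top. Grasp it across its sides at any yaw.
- blue_outlet_seat (a point): On the blue outlet's axis, level with its steel land (44 mm wide, top 66 mm above bench). Fixed grey block 110 x 110 x 50 mm, blue ring 72 mm wide; its twin has an orange ring. Above the land a tapered spigot with sprung ribs, 34 mm tall, 31 mm wide, nose tip 8 mm. Set on loosely, a cap stops 4 to 8 mm high; 6 to 12 N pushes it home, rim on the rigid land, cap centre 26 mm above this point.
- orange_cap_mid (a point): Centre of the orange cap, alike in shape and size to the blue one, standing on the bench. Not to be moved.
- white_cap_mid (a point): Centre of the white cap, alike in shape and size to the blue one, standing on the bench. Not to be moved.
Mind the look-alikes: they are no part of the job. Leave any green or red look-alike of the part that bears blue_cap_mid alone.

How it is judged:
By the outcome, as a careful person would: the job done as asked, in the order asked, and still so for the second after the job is handed in, with the robot touching nothing.
It also fails if it takes over 37 s, if anything falls off the work surface, if the arm or the gripper's body presses on something with over 40 N, if the wrist force passes 120 N, or if a joint passes its speed limit or range.

## Working session

There is one attempt and no reset: what is moved stays moved. The work goes in short steps, Python scripts to look and compute and a tool call to move; the robot and the scene stay as the last step left them, time stands still between calls to the robot, and variables do not carry over. Pictures are saved under pics/ and viewed, and the job is handed in when it is done.

Besides the shell and the picture viewer there is one more tool, called as name(argument=value, ...) on one line, values as JSON. step_arm: Moves the arm, as the interface text tells. Its arguments: {"type":"object","properties":{"motion":{"type":"string"}},"required":["motion"]}

```bash
mkdir -p pics; ls; python3 - <<'E'
from bench import robot, snapshot, camera_params
import cv2
o=robot.get_obs(); print({k:(v if not hasattr(v,'__len__') else [round(float(x),3) for x in v]) for k,v in o.items()})
for n in("scene","side","wrist"):
    p=camera_params(n); print(n,p)
    cv2.imwrite(f"pics/{n}0.png",snapshot(n)[:,:,::-1])
E
```

```text
pics
{'time': 0.0, 'joint_positions': [1.102, 0.088, 1.372, -0.0, 1.684, -0.103], 'qvel': [-0.001, 0.001, -0.001, -0.002, -0.0, 0.001], 'joint_torque': [-0.0, -34.016, -30.243, 0.072, 0.032, -0.0], 'tool_pos': [0.197, 0.513, 0.223], 'ee_rot': [3.052, 1.569, -2.026], 'wrist_force': [0.178, -0.071, 0.517], 'wrist_torque': [-0.021, 0.009, 0.018], 'width': 0.09383317305229588}
scene {'fx': 401.4385665361895, 'fy': 401.4385665361895, 'cx': 316.7966097308857, 'cy': 195.86805984562903, 'R': array([[-0.04685835,  0.99872894, -0.01856897],
       [ 0.60257012,  0.01343536, -0.79795285],
       [-0.79668912, -0.04857986, -0.60243377]]), 't': array([ 0.08202043, -0.24891571,  1.32593668])}
side {'fx': 504.1805568295227, 'fy': 504.1805568295227, 'cx': 320.112765038361, 'cy': 195.0083710024044, 'R': array([[ 0.94002496, -0.34094778, -0.01037757],
       [-0.23307022, -0.61978781, -0.74936063],
       [ 0.24906095,  0.70683639, -0.66208078]]), 't': array([-0.47395018,  0.13943941,  1.00640298])}
wrist {'fx': 346.3418261607161, 'fy': 346.3418261607161, 'cx': 320.0063714007401, 'cy': 200.9373563177351, 'R': array([[ 0.35804094,  0.9337042 , -0.00177374],
       [ 0.90257363, -0.34561582,  0.2567305 ],
       [ 0.23909731, -0.09352096, -0.9664814 ]]), 't': array([-0.54911837, -0.0261592 ,  0.39221228])}
```

View pics/scene0.png

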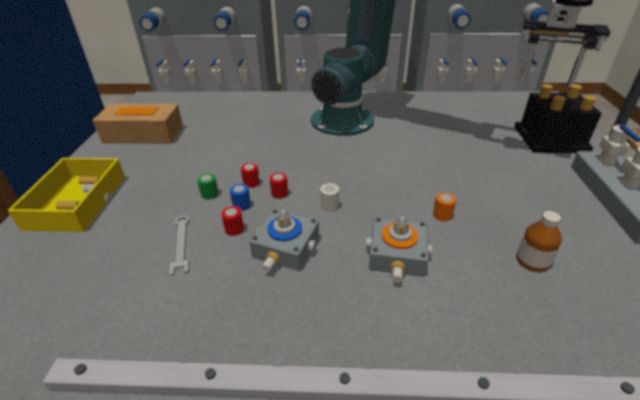

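View pics/side0.png

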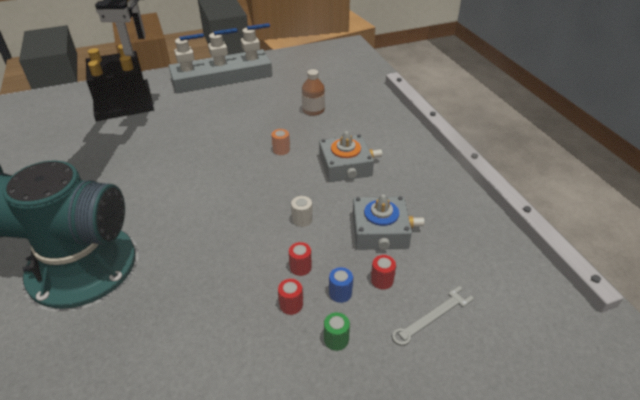

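View pics/wrist0.png

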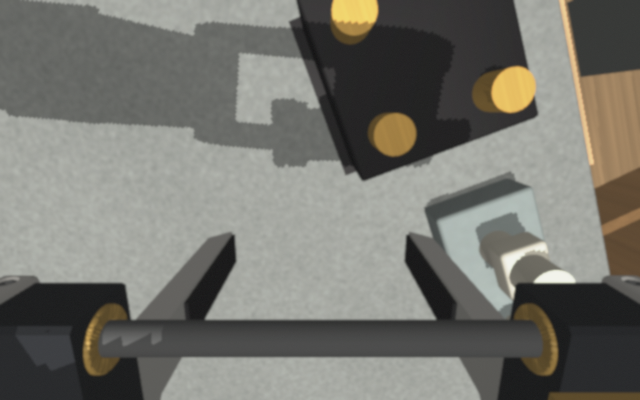

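The scene view shows the blue cap at about (240,195), with red caps at (250,174), (279,184) and (232,220) and a green cap at (208,185). The blue-ringed outlet is at (285,228). In the side view the cap is at (341,284) and the outlet at (382,211). The wrist view shows neither. Next I measure positions using both fixed views.

```bash
cat > h.py <<'E'
import numpy as np, cv2
def proj(p,X):
    c=p["R"]@np.asarray(X,float)+p["t"]; return np.array([p["fx"]*c[0]/c[2]+p["cx"],p["fy"]*c[1]/c[2]+p["cy"]])
def ray(p,uv):
    d=np.array([(uv[0]-p["cx"])/p["fx"],(uv[1]-p["cy"])/p["fy"],1.]); d=p["R"].T@d
    return -p["R"].T@p["t"], d/np.linalg.norm(d)
def plane(p,uv,z):
    c,d=ray(p,uv); return c+d*(z-c[2])/d[2]
def tri(rs):
    A=np.zeros((3,3));b=np.zeros(3)
    for c,d in rs:
        M=np.eye(3)-np.outer(d,d);A+=M;b+=M@c
    X=np.linalg.solve(A,b); return X,[np.linalg.norm((np.eye(3)-np.outer(d,d))@(X-c)) for c,d in rs]
E
python3 - <<'E'
from bench import camera_params
from h import *
rng={'blue':(100,130),'green':(45,85),'red':(170,10),'orange':(5,17)}
for n in("scene","side"):
    im=cv2.imread(f"pics/{n}0.png"); hsv=cv2.cvtColor(im,cv2.COLOR_BGR2HSV); p=camera_params(n)
    for k,(a,b) in rng.items():
        h=hsv[...,0]; m=((h>=a)&(h<=b)) if a<b else ((h>=a)|(h<=3))
        m=(m&(hsv[...,1]>130)&(hsv[...,2]>60)).astype(np.uint8)
        N,L,S,C=cv2.connectedComponentsWithStats(m)
        for i in range(1,N):
            x,y,w,hh,ar=S[i]
            if 120<ar<1500 and y>110:
                # filled hole = top disc / ring interior
                cn,_=cv2.findContours((L==i).astype(np.uint8),cv2.RETR_EXTERNAL,cv2.CHAIN_APPROX_NONE)
                cm=np.zeros_like(m); cv2.drawContours(cm,cn,-1,1,-1)
                hole=cm&(L!=i).astype(np.uint8)
                ys,xs=np.nonzero(hole); hc=(xs.mean().round(1),ys.mean().round(1),len(xs)) if len(xs) else None
                print(n,k,(x,y,w,hh),ar,C[i].round(1),'hole',hc, plane(p,hc[:2],.052).round(4) if hc else None)
    for nm,(x,y) in {'scene':{'cap':(240,197),'out':(285,232)},'side':{'cap':(341,284),'out':(382,216)}}[n].items():
        cv2.imwrite(f"pics/{n}_{nm}.png",cv2.resize(im[y-40:y+40,x-50:x+50],None,fx=6,fy=6,interpolation=cv2.INTER_CUBIC))
E
cd pics; python3 -c "
import cv2,numpy as np
a=[cv2.resize(cv2.imread(f),(400,300)) for f in('scene_cap.png','scene_out.png','side_cap.png','side_out.png')]
cv2.imwrite('m.png',np.vstack([np.hstack(a[:2]),np.hstack(a[2:])]))"
```

```text
scene blue (np.int32(230), np.int32(184), np.int32(20), np.int32(26)) 298 [240.6 197.8] hole None None
scene blue (np.int32(268), np.int32(218), np.int32(34), np.int32(23)) 327 [284.4 231.5] hole None None
scene green (np.int32(198), np.int32(175), np.int32(18), np.int32(23)) 251 [207.4 187.6] hole (np.float64(213.0), np.float64(196.0), 1) [ 0.4891 -0.2962  0.052 ]
scene red (np.int32(241), np.int32(164), np.int32(18), np.int32(23)) 281 [250.2 175.7] hole (np.float64(251.8), np.float64(177.4), 5) [ 0.4123 -0.2202  0.052 ]
scene red (np.int32(270), np.int32(173), np.int32(18), np.int32(25)) 311 [278.7 186.5] hole (np.float64(281.9), np.float64(189.3), 7) [ 0.4597 -0.141   0.052 ]
scene red (np.int32(222), np.int32(206), np.int32(22), np.int32(29)) 413 [232.6 221.7] hole (np.float64(230.7), np.float64(212.0), 79) [ 0.5455 -0.2428  0.052 ]
scene orange (np.int32(434), np.int32(193), np.int32(22), np.int32(28)) 425 [443.7 207.7] hole (np.float64(445.7), np.float64(197.5), 71) [0.4829 0.2304 0.052 ]
scene orange (np.int32(382), np.int32(223), np.int32(36), np.int32(26)) 405 [399.2 238.2] 
[... 373 characters left out ...]
3  0.052 ]
side green (np.int32(325), np.int32(314), np.int32(23), np.int32(20)) 124 [336.3 324.9] hole None None
side red (np.int32(289), np.int32(243), np.int32(22), np.int32(32)) 417 [300.4 259.4] hole (np.float64(298.9), np.float64(250.7), 131) [ 0.4036 -0.1606  0.052 ]
side red (np.int32(373), np.int32(255), np.int32(23), np.int32(33)) 453 [383.6 272.6] hole (np.float64(383.7), np.float64(262.9), 131) [ 0.5414 -0.2444  0.052 ]
side red (np.int32(278), np.int32(279), np.int32(24), np.int32(35)) 514 [290.7 297.4] hole (np.float64(289.3), np.float64(288.0), 151) [ 0.3601 -0.239   0.052 ]
side orange (np.int32(331), np.int32(141), np.int32(30), np.int32(16)) 218 [345.3 150.3] hole None None
```

View pics/m.png

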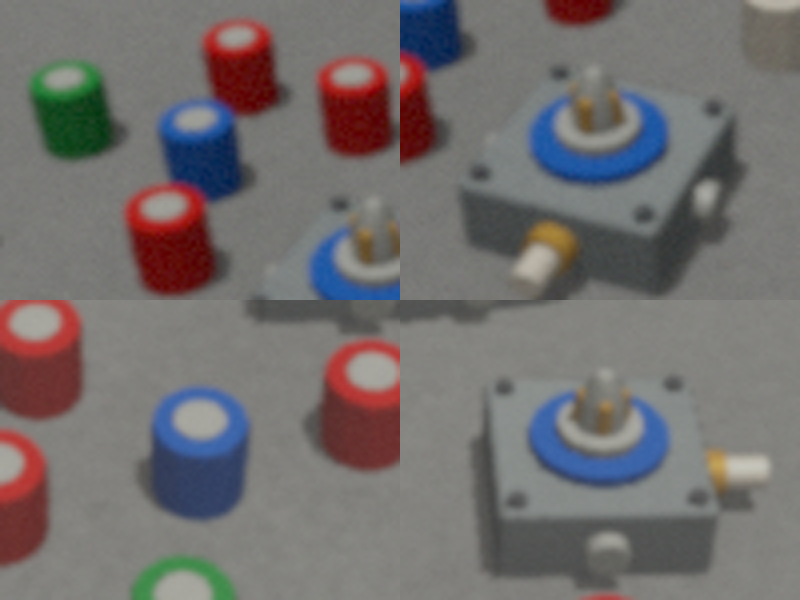

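The crops show the blue cap's top disc at about (239,189) in scene and (341,276) in side. The nose tip is at about (285,210) in scene and (382,196) in side. Now I segment these more finely.

```bash
python3 - <<'E'
from bench import camera_params
from h import *
P={n:camera_params(n) for n in("scene","side")}
I={n:cv2.imread(f"pics/{n}0.png") for n in P}
def disc(n,s,r=11):
    im=I[n];x0,y0=int(s[0])-r,int(s[1])-r
    hs=cv2.cvtColor(cv2.resize(im[y0:y0+2*r,x0:x0+2*r],None,fx=8,fy=8,interpolation=cv2.INTER_CUBIC),cv2.COLOR_BGR2HSV)
    m=((hs[...,1]<90)&(hs[...,2]>125)).astype(np.uint8)
    N,L,S,C=cv2.connectedComponentsWithStats(m)
    l=L[int((s[1]-y0)*8),int((s[0]-x0)*8)]
    if l==0: return None
    c=C[l]; return np.array([x0+(c[0]+.5)/8-.5,y0+(c[1]+.5)/8-.5]),S[l]
caps={'blue':((239,188.7),(341,276)),'redA':((251,168),(289,288)),'redB':((278,178),(299,250)),'redC':((230.7,212),(383,263)),'green':((207,179),(336,322))}
for k,(a,b) in caps.items():
    A=disc('scene',a);B=disc('side',b)
    if A is None or B is None: print(k,A,B);continue
    X,r=tri([ray(P['scene'],A[0]),ray(P['side'],B[0])])
    print(k,A[0].round(1),A[1][2:],B[0].round(1),B[1][2:],'tri',X.round(4),np.round(r,4),'pl',plane(P['scene'],A[0],.052).round(4)[:2],plane(P['side'],B[0],.052).round(4)[:2])
# ring: ellipse on outer blue contour
rays=[]
for n,s in(('scene',(285,229)),('side',(382,211))):
    x0,y0=s[0]-30,s[1]-30
    hs=cv2.cvtColor(cv2.resize(I[n][y0:y0+60,x0:x0+60],None,fx=8,fy=8,interpolation=cv2.INTER_CUBIC),cv2.COLOR_BGR2HSV)
    m=((hs[...,0]>95)&(hs[...,0]<130)&(hs[...,1]>110)).astype(np.uint8)
    N,L,S,C=cv2.connectedComponentsWithStats(m)
    i=min((i for i in range(1,N) if S[i][4]>5000),key=lambda i:np.hypot(*(C[i]-240)))
    cn,_=cv2.findContours((L==i).astype(np.uint8),cv2.RETR_EXTERNAL,cv2.CHAIN_APPROX_NONE)
    pt=cv2.convexHull(max(cn,key=len))[:,0].astype(float)
    pt=np.stack([x0+(pt[:,0]+.5)/8-.5,y0+(pt[:,1]+.5)/8-.5],1)
    for z in(.050,.052,.055,.058):
        W=np.array([plane(P[n],q,z)[:2] for q in pt]); 
        (cx,cy),rad=cv2.minEnclosingCircle(W.astype(np.float32))
        A=np.c_[2*W,np.ones(len(W))]; so=np.linalg.lstsq(A,(W**2).sum(1),rcond=None)[0]
        R=np.sqrt(so[2]+so[0]**2+so[1]**2)
        print(n,z,'ring centre',so[:2].round(4),'r',R.round(4),'enc',round(cx,4),round(cy,4),round(rad,4))
    e=cv2.fitEllipse(pt.astype(np.float32)); print(e); 
    uv=[proj(P[n],[*so[:2],z]) for z in(.066,.1)]; print('pred land, tip',np.round(uv,1))
E
```

```text
blue [238.4 188.2] [  85   56 3614] [340.6 275.4] [ 113   91 8013] tri [ 0.456  -0.2439  0.0512] [0.0004 0.0004] pl [ 0.4575 -0.2438] [ 0.4556 -0.2441]
redA [248.6 166.3] [  70   46 2480] [289.5 287.2] [ 109   91 7732] tri [ 0.3612 -0.2372  0.0513] [0.0003 0.0003] pl [ 0.3627 -0.237 ] [ 0.361  -0.2374]
redB [277.6 176.5] [  76   46 2799] [299.4 249.5] [ 101   78 6236] tri [ 0.4058 -0.1577  0.0513] [0.0004 0.0004] pl [ 0.4073 -0.1577] [ 0.4054 -0.1579]
redC [230.6 211.6] [  87   58 3890] [383.8 262.6] [ 105   82 6812] tri [ 0.5426 -0.2435  0.051 ] [0.0004 0.0004] pl [ 0.5442 -0.2434] [ 0.542  -0.2438]
green [205.2 176.6] [ 128   73 4970] [336.3 322.1] [  128   112 11152] tri [ 0.4122 -0.3348  0.0529] [0.0003 0.0003] pl [ 0.4112 -0.3355] [ 0.4123 -0.334 ]
scene 0.05 ring centre [ 0.5912 -0.121 ] r 0.0371 enc 0.5912 -0.1213 0.0384
scene 0.052 ring centre [ 0.5934 -0.1206] r 0.0369 enc 0.5934 -0.1209 0.0383
scene 0.055 ring centre [ 0.5968 -0.1201] r 0.0367 enc 0.5968 -0.1203 0.0381
scene 0.058 ring centre [ 0.6001 -0.1195] r 0.0365 enc 0.6002 -0.1197 0.0379
((284.1820068359375, 227.99098205566406), (24.798614501953125, 34.848297119140625), 84.3226318359375)
pred land, tip [[283.9 224.7]
 [282.8 211.7]]
side 0.05 ring centre [ 0.5968 -0.1159] r 0.0362 enc 0.5969 -0.1159 0.0372
side 0.052 ring centre [ 0.5958 -0.1178] r 0.0361 enc 0.5959 -0.1178 0.0371
side 0.055 ring centre [ 0.5942 -0.1206] r 0.0359 enc 0.5943 -0.1206 0.0369
side 0.058 ring centre [ 0.5927 -0.1234] r 0.0358 enc 0.5928 -0.1234 0.0368
((381.31292724609375, 212.04458618164062), (24.816810607910156, 34.568294525146484), 96.0368423461914)
pred land, tip [[381.5 209. ]
 [382.7 196.4]]
```

```bash
cat >> h.py <<'E'
from scipy.spatial.transform import Rotation as Ro
def info(tgt=None,ang=None):
    from bench import robot
    o=robot.get_obs(); R=Ro.from_euler('xyz',o['ee_rot']).as_matrix(); p=np.array(o['tool_pos'])
    z=np.degrees(np.arctan2(R[1,2],R[0,2]))
    print('t',round(o['time'],2),'tcp',p.round(4),'xtool',R[:,0].round(3),'jaw deg',z.round(1),'w',round(o['width'],4),'F',np.round(o['wrist_force'],1),'T',np.round(o['wrist_torque'],2),'q',np.round(o['joint_positions'],2))
    if tgt is not None:
        print('tool-frame shift cm',(R.T@(np.array(tgt)-p)*100).round(2))
    if ang is not None:
        for a in(ang,ang+180):
            # target R: x down, z at angle a
            zz=np.array([np.cos(np.radians(a)),np.sin(np.radians(a)),0]);x=np.array([0,0,-1.]);T=np.c_[x,np.cross(zz,x),zz]
            rv=Ro.from_matrix(R.T@T).as_rotvec(); print('rotvec to',a,rv.round(3), 'shift after turn',(T.T@(np.array(tgt)-p)*100).round(2) if tgt is not None else '')
    return o
E
python3 -c "
from h import *
info([.456,-.244,.17],32);info([.456,-.244,.17],92)"
```

```text
t 0.15 tcp [0.1966 0.5133 0.2236] xtool [-0.001 -0.001 -1.   ] jaw deg 69.0 w 0.0943 F [ 0.4 -0.2 -0.3] T [-0.01  0.02 -0.02] q [ 1.1   0.09  1.37  0.    1.68 -0.1 ]
tool-frame shift cm [  5.45 -51.32 -61.43]
rotvec to 32 [ 0.646 -0.002  0.   ] shift after turn [  5.36 -77.97 -18.13]
rotvec to 212 [-2.495e+00 -0.000e+00 -2.000e-03] shift after turn [ 5.36 77.97 18.13]
t 0.15 tcp [0.1966 0.5133 0.2236] xtool [-0.001 -0.001 -1.   ] jaw deg 69.0 w 0.0943 F [ 0.4 -0.2 -0.3] T [-0.01  0.02 -0.02] q [ 1.1   0.09  1.37  0.    1.68 -0.1 ]
tool-frame shift cm [  5.45 -51.32 -61.43]
rotvec to 92 [-0.401 -0.002 -0.001] shift after turn [  5.36 -23.28 -76.59]
rotvec to 272 [ 2.741e+00 -1.000e-03  2.000e-03] shift after turn [ 5.36 23.28 76.59]
```

step_arm(motion="78 0 0 0 0.108 0 0;78 0 0 0 0.108 0 0;78 0 0 0 0.108 0 0;78 0 0 0 0.108 0 0;78 0 0 0 0.108 0 0;78 0 0 0 0.106 0 0;78 0 -3.7 -0.86 0 0 0;78 0 -3.7 -0.86 0 0 0;78 0 -3.7 -0.86 0 0 0;78 0 -3.7 -0.86 0 0 0;78 0 -3.7 -0.86 0 0 0;78 0 -3.7 -0.86 0 0 0;78 0 -3.7 -0.86 0 0 0;78 0 -3.7 -0.86 0 0 0;78 0 -3.7 -0.86 0 0 0;78 0 -3.7 -0.86 0 0 0;78 0 -3.7 -0.86 0 0 0;78 0 -3.7 -0.86 0 0 0;78 0 -3.7 -0.86 0 0 0;78 0 -3.7 -0.86 0 0 0")

```text
time: 1.82
tool_pos: [0.3693, 0.0087, 0.2244]
ee_rot: [-0.337, 1.57, 0.221]
wrist_force: [0.5, -0.3, 0.4]
width: 0.0734
```

```bash
python3 -c "
from h import *
info([.456,-.244,.17],32)"
```

```text
t 1.82 tcp [0.3693 0.0087 0.2244] xtool [ 0.001  0.    -1.   ] jaw deg 32.0 w 0.0734 F [ 0.5 -0.3  0.4] T [-0.07 -0.02  0.06] q [-0.13 -0.33  1.74  0.    1.73 -0.69]
tool-frame shift cm [  5.45 -26.02  -6.05]
rotvec to 32 [0.    0.001 0.   ] shift after turn [  5.44 -26.03  -6.04]
rotvec to 212 [-3.141e+00 -0.000e+00  1.000e-03] shift after turn [ 5.44 26.03  6.04]
```

step_arm(motion="78 0.4 -3.25 -0.76 0 0 0;78 0.4 -3.25 -0.76 0 0 0;78 0.7 -3.25 -0.76 0 0 0;78 0.7 -3.25 -0.76 0 0 0;78 0.7 -3.25 -0.76 0 0 0;78 0.7 -3.25 -0.76 0 0 0;78 0.7 -3.25 -0.76 0 0 0;78 0.7 -3.25 -0.76 0 0 0;78 0 0 0 0 0 0;78 0 0 0 0 0 0")

```text
time: 2.65
tool_pos: [0.4552, -0.2429, 0.1727]
ee_rot: [1.894, 1.567, 2.451]
wrist_force: [0.1, 0.2, 0.5]
width: 0.0735
```

```bash
python3 - <<'E'
from bench import *
from h import *
info([.456,-.244,.026],32)
import pickle
p=camera_params("wrist"); im=snapshot("wrist"); pickle.dump(p,open('w1.pkl','wb'))
im=im[:,:,::-1].copy(); cv2.imwrite("pics/w1.png",im)
print('pred blue top',proj(p,[.456,-.244,.052]).round(1),'land',proj(p,[.595,-.1195,.066]).round(1))
E
```

```text
t 2.65 tcp [ 0.4552 -0.2429  0.1727] xtool [-0.003  0.002 -1.   ] jaw deg 31.9 w 0.0735 F [0.1 0.2 0.5] T [-0.04  0.05  0.01] q [-0.6   0.03  1.53  0.    1.58 -1.16]
tool-frame shift cm [14.67 -0.19  0.03]
rotvec to 32 [-0.002 -0.001 -0.004] shift after turn [ 1.467e+01 -1.400e-01  1.000e-02]
rotvec to 212 [ 3.14e+00 -6.00e-03  2.00e-03] shift after turn [ 1.467e+01  1.400e-01 -1.000e-02]
pred blue top [320.8 203.1] land [556.1 167.8]
```

View pics/w1.png

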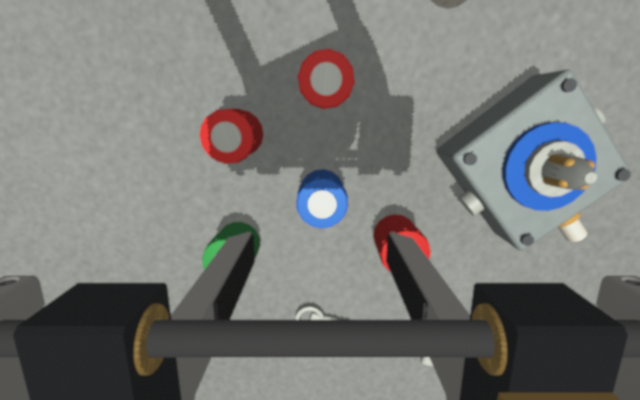

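The wrist view agrees with the prediction: blue cap top at (322,204), predicted (321,203). The outlet is visible at about (555,168), and the fingers pass clear of the red and green caps. Now I refine both points from this picture.

```bash
cat >> h.py <<'E'
def fitc(W):
    A=np.c_[2*W,np.ones(len(W))]; so=np.linalg.lstsq(A,(W**2).sum(1),rcond=None)[0]
    return so[:2],np.sqrt(so[2]+so[0]**2+so[1]**2)
def blob(im,roi,f):
    x0,y0,x1,y1=roi;hs=cv2.cvtColor(cv2.resize(im[y0:y1,x0:x1],None,fx=4,fy=4,interpolation=cv2.INTER_CUBIC),cv2.COLOR_BGR2HSV)
    m=f(hs).astype(np.uint8);N,L,S,C=cv2.connectedComponentsWithStats(m)
    i=1+np.argmax(S[1:,4]);cn,_=cv2.findContours((L==i).astype(np.uint8),cv2.RETR_EXTERNAL,cv2.CHAIN_APPROX_NONE)
    pt=cv2.convexHull(max(cn,key=len))[:,0].astype(float)
    return np.stack([x0+(pt[:,0]+.5)/4-.5,y0+(pt[:,1]+.5)/4-.5],1),np.array([x0,y0])+(C[i]+.5)/4-.5
E
python3 - <<'E'
from h import *
import pickle
p=pickle.load(open('w1.pkl','rb'));im=cv2.imread('pics/w1.png')
pt,c=blob(im,(300,185,345,222),lambda h:(h[...,1]<70)&(h[...,2]>150))
W=np.array([plane(p,q,.052)[:2] for q in pt]);print('disc',c.round(1),fitc(W))
pt,c=blob(im,(495,110,610,220),lambda h:(h[...,0]>95)&(h[...,0]<130)&(h[...,1]>110))
for z in(.05,.052,.054):
    W=np.array([plane(p,q,z)[:2] for q in pt]);print('ring',z,c.round(1),fitc(W))
E
```

```text
disc [321.7 203.9] (array([ 0.45707037, -0.24431706]), np.float64(0.01234113376183589))
ring 0.05 [541.2 163. ] (array([ 0.60027225, -0.11854656]), np.float64(0.037389092568151205))
ring 0.052 [541.2 163. ] (array([ 0.59897352, -0.11897764]), np.float64(0.037126155196644105))
ring 0.054 [541.2 163. ] (array([ 0.59767479, -0.11940871]), np.float64(0.03686321782514491))
```

step_arm(motion="78 0.5 -0.1 0.03 0 0 0;78 1.5 -0.1 0.03 0 0 0;78 2.5 0 0 0 0 0;78 2.5 0 0 0 0 0;78 2.5 0 0 0 0 0;78 2 0 0 0 0 0;78 1.5 0 0 0 0 0;78 0.5 0 0 0 0 0;78 0 0 0 0 0 0;78 0 0 0 0 0 0")

```text
time: 3.53
tool_pos: [0.4578, -0.243, 0.0405]
ee_rot: [-1.036, 1.569, -0.476]
wrist_force: [-0.3, 0.8, 1.0]
width: 0.0733
```

```bash
python3 -c "
from h import *
info([.4567,-.2442,.027],32)"
```

```text
t 3.53 tcp [ 0.4578 -0.243   0.0405] xtool [ 0.001 -0.001 -1.   ] jaw deg 32.1 w 0.0733 F [-0.3  0.8  1. ] T [-0.02 -0.01 -0.03] q [-0.6   0.13  1.7   0.    1.31 -1.16]
tool-frame shift cm [ 1.35 -0.04 -0.16]
rotvec to 32 [0.002 0.001 0.001] shift after turn [ 1.35 -0.05 -0.16]
rotvec to 212 [-3.14e+00 -2.00e-03  1.00e-03] shift after turn [1.35 0.05 0.16]
```

step_arm(motion="78 0.7 -0.03 -0.12 0 0 0;78 0.6 0 0 0 0 0;78 0 0 0 0 0 0;78 0 0 0 0 0 0;30 0 0 0 0 0 0;30 0 0 0 0 0 0;30 0 0 0 0 0 0;30 0 0 0 0 0 0;30 0 0 0 0 0 0;30 0 0 0 0 0 0;30 0 0 0 0 0 0;30 0 0 0 0 0 0")

```text
time: 4.53
tool_pos: [0.4565, -0.2444, 0.0266]
ee_rot: [-0.916, 1.571, -0.357]
wrist_force: [-0.7, 0.1, -0.3]
width: 0.0443
```

```bash
python3 -c "
from h import *
info([.5965,-.1193,.17],32)"
```

```text
t 4.53 tcp [ 0.4565 -0.2444  0.0266] xtool [ 0. -0. -1.] jaw deg 32.0 w 0.0443 F [-0.7  0.1 -0.3] T [-0.06  0.06 -0.02] q [-0.6   0.14  1.72  0.    1.28 -1.16]
tool-frame shift cm [-14.34   3.18  18.5 ]
rotvec to 32 [0. 0. 0.] shift after turn [-14.34   3.19  18.5 ]
rotvec to 212 [-3.141 -0.     0.   ] shift after turn [-14.34  -3.19 -18.5 ]
```

step_arm(motion="30 -0.6 0 0 0 0 0;30 -1.5 0 0 0 0 0;30 -2.5 0 0 0 0 0;30 -2.5 0 0 0 0 0;30 -2.5 0 0 0 0 0;30 -2.5 0 0 0 0 0;30 -1.7 0 0 0 0 0;30 -0.5 0 1 0 0 0;30 0 0 2 0 0 0;30 0 0 2 0 0 0;30 0 0 2 0 0 0;30 0 0 1 0 0 0;30 0 -1.5 0.5 0 0 0;30 0 -1.5 0 0 0 0;30 0 0 0 0 0 0;30 0 0 0 0 0 0;30 0 0 0 0 0 0")

```text
time: 5.95
tool_pos: [0.5439, -0.2241, 0.1687]
ee_rot: [1.907, 1.569, 2.466]
wrist_force: [0.4, 0.2, -0.7]
width: 0.0444
```

```bash
python3 - <<'E'
from bench import *
from h import *
info([.5965,-.1193,.17],32)
import pickle
p=camera_params("wrist"); im=snapshot("wrist"); pickle.dump(p,open('w2.pkl','wb'))
im=im[:,:,::-1].copy(); cv2.imwrite("pics/w2.png",im)
print('land',proj(p,[.5965,-.1193,.066]).round(1),'tip',proj(p,[.5965,-.1193,.1]).round(1))
for n in('scene','side'): cv2.imwrite(f"pics/{n}2.png",snapshot(n)[:,:,::-1])
E
```

```text
t 5.95 tcp [ 0.5439 -0.2241  0.1687] xtool [-0.002  0.001 -1.   ] jaw deg 32.0 w 0.0444 F [ 0.4  0.2 -0.7] T [0.02 0.03 0.03] q [-0.49  0.19  1.37  0.    1.59 -1.05]
tool-frame shift cm [-0.12  6.1  10.02]
rotvec to 32 [ 0.    -0.001 -0.002] shift after turn [-0.13  6.1  10.02]
rotvec to 212 [-3.141e+00  3.000e-03 -1.000e-03] shift after turn [ -0.13  -6.1  -10.02]
land [454.7 128.6] tip [474.3 131.4]
```

View pics/w2.png

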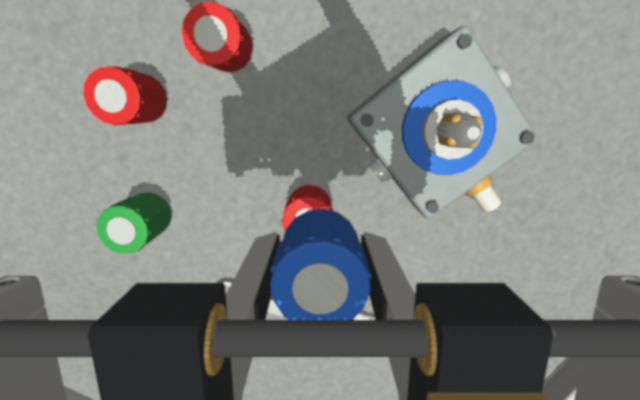

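View pics/side2.png

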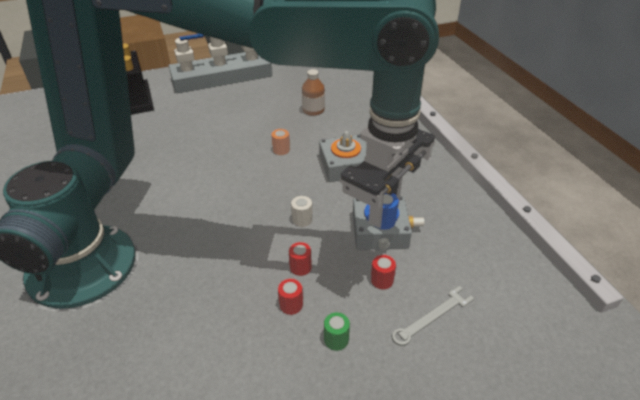

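The wrist view shows the cap held upright with its disc at (320,288). The nose tip is at (474,132), predicted (474,131), and the ring is at about (450,128). Next I measure the ring, the tip and the held cap.

```bash
python3 - <<'E'
from h import *
import pickle
p=pickle.load(open('w2.pkl','rb'));im=cv2.imread('pics/w2.png')
pt,c=blob(im,(395,75,505,182),lambda h:(h[...,0]>95)&(h[...,0]<130)&(h[...,1]>110))
for z in(.05,.052,.054):
    W=np.array([plane(p,q,z)[:2] for q in pt]);print('ring',z,fitc(W))
pt,c=blob(im,(463,122,485,142),lambda h:(h[...,1]<60)&(h[...,2]>170))
print('tip',c,plane(p,c,.1))
pt,c=blob(im,(285,262,360,316),lambda h:(h[...,1]<60)&(h[...,2]>110))
W=np.array([plane(p,q,.1947)[:2] for q in pt]);print('held disc',c,fitc(W))
o=im[70:190,390:520];o=cv2.resize(o,None,fx=5,fy=5,interpolation=cv2.INTER_CUBIC);cv2.imwrite('pics/w2c.png',o)
E
```

```text
ring 0.05 (array([ 0.59822403, -0.11933535]), np.float64(0.036943731464142954))
ring 0.052 (array([ 0.59755063, -0.11963259]), np.float64(0.036680033534378376))
ring 0.054 (array([ 0.59687723, -0.11992984]), np.float64(0.03641633560461589))
tip [474.24228395 132.50895062] [ 0.59693041 -0.1198637   0.1       ]
held disc [319.85354486 288.28376377] (array([ 0.54360486, -0.22472732]), np.float64(0.01203876283514976))
```

View pics/w2c.png

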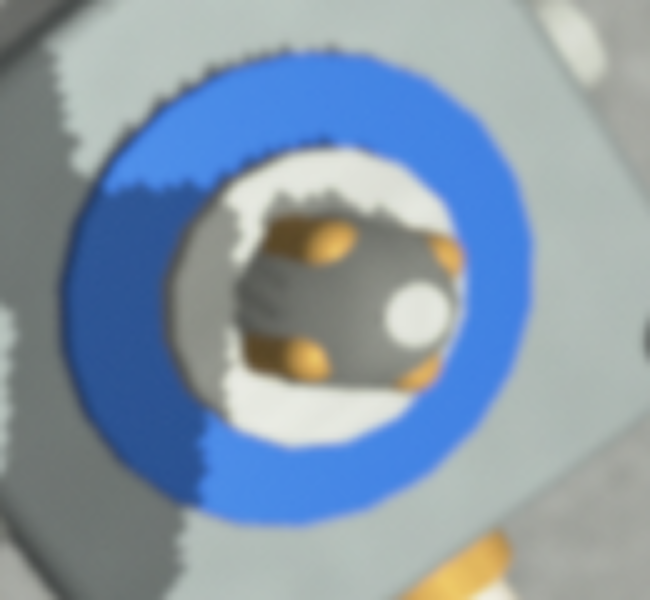

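step_arm(motion="30 0 0.5 0.8 0 0 0;30 0 1 1.65 0 0 0;30 0 1.2 2 0 0 0;30 0 1.2 2 0 0 0;30 0 1.2 2 0 0 0;30 0 0.7 1.2 0 0 0;30 0 0.26 0.4 0 0 0;30 0 0 0 0 0 0;30 0 0 0 0 0 0;30 0 0 0 0 0 0")

```text
time: 6.93
tool_pos: [0.5971, -0.121, 0.1695]
ee_rot: [-2.617, 1.57, -2.059]
wrist_force: [-0.6, -0.4, -0.9]
width: 0.0445
```

```bash
python3 - <<'E'
from bench import *
from h import *
info([.597,-.1195,.14],32)
import pickle
p=camera_params("wrist"); im=snapshot("wrist"); pickle.dump(p,open('w3.pkl','wb'))
cv2.imwrite("pics/w3.png",im[:,:,::-1])
a=[snapshot(n)[:,:,::-1] for n in('scene','side')]
cv2.imwrite('pics/m3.png',np.hstack([cv2.resize(a[0][140:280,220:360],(400,400)),cv2.resize(a[1][120:260,310:450],(400,400))]))
E
```

```text
t 6.93 tcp [ 0.5971 -0.121   0.1695] xtool [-0.    -0.001 -1.   ] jaw deg 32.0 w 0.0445 F [-0.6 -0.4 -0.9] T [-0.02  0.    0.03] q [-0.29  0.23  1.31 -0.    1.6  -0.85]
tool-frame shift cm [2.95 0.13 0.07]
rotvec to 32 [-0.001 -0.001  0.   ] shift after turn [2.95 0.13 0.07]
rotvec to 212 [3.141e+00 0.000e+00 1.000e-03] shift after turn [ 2.95 -0.13 -0.07]
```

View pics/w3.png

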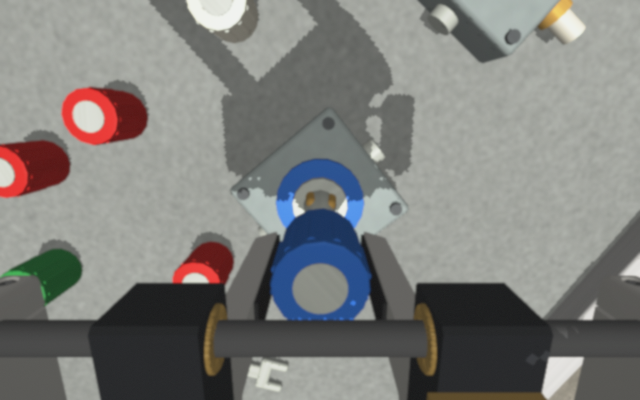

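View pics/m3.png

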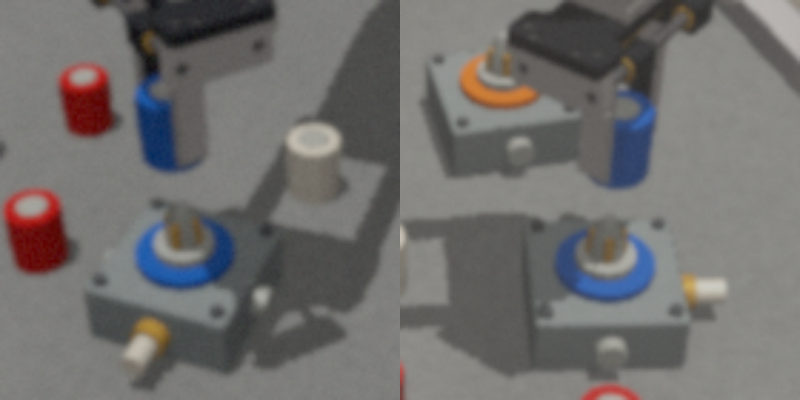

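The cap is centred over the spigot in all three views: scene crop (170,120) above (183,225), side crop (617,140) above (605,235). I descend with the small correction.

step_arm(motion="30 0.3 0.07 0.04 0 0 0;30 0.8 0.06 0.03 0 0 0;30 1 0 0 0 0 0;30 1 0 0 0 0 0;30 1 0 0 0 0 0;30 0.6 0 0 0 0 0;30 0.3 0 0 0 0 0;30 0 0 0 0 0 0;30 0 0 0 0 0 0;30 0 0 0 0 0 0")

```text
time: 7.92
tool_pos: [0.5978, -0.1186, 0.1202]
ee_rot: [-0.771, 1.569, -0.212]
wrist_force: [0.7, -0.0, -1.6]
width: 0.0446
```

```bash
python3 - <<'E'
from bench import *
from h import *
info([.597,-.1195,.1],32)
a=[snapshot(n)[:,:,::-1] for n in('scene','side')]
cv2.imwrite('pics/m4.png',np.hstack([cv2.resize(a[0][170:270,235:335],(400,400)),cv2.resize(a[1][150:250,330:430],(400,400))]))
E
```

```text
t 7.92 tcp [ 0.5978 -0.1186  0.1202] xtool [ 0.001 -0.    -1.   ] jaw deg 32.0 w 0.0446 F [ 0.7 -0.  -1.6] T [-0.1   0.02 -0.04] q [-0.29  0.26  1.38  0.    1.5  -0.85]
tool-frame shift cm [ 2.02 -0.03 -0.12]
rotvec to 32 [0.001 0.001 0.001] shift after turn [ 2.02 -0.03 -0.12]
rotvec to 212 [-3.141e+00 -1.000e-03  1.000e-03] shift after turn [2.02 0.03 0.12]
```

View pics/m4.png

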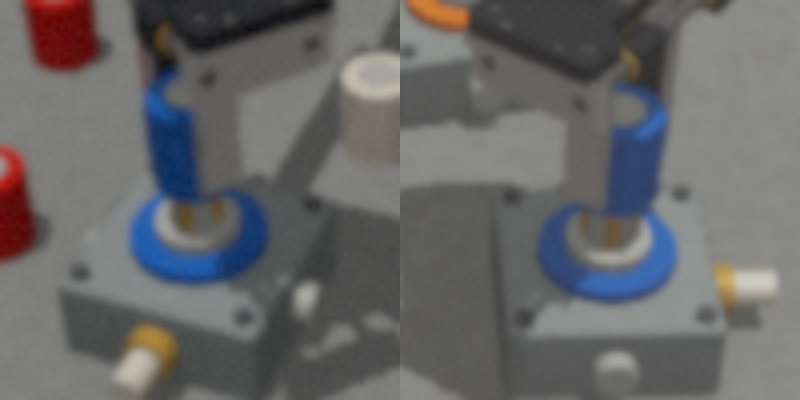

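The nose tip is inside the mouth (cap at about (190,140) in scene crop, (635,150) in side crop) and there is no contact force yet. I go on slowly.

step_arm(motion="30 0.4 0 -0.05 0 0 0;30 0.4 0 0 0 0 0;30 0.4 0 0 0 0 0;30 0.3 0 0 0 0 0;30 0.2 0 0 0 0 0;30 0 0 0 0 0 0;30 0 0 0 0 0 0")

```text
time: 8.6
tool_pos: [0.5965, -0.1195, 0.1019]
ee_rot: [-3.026, 1.569, -2.468]
wrist_force: [-0.5, -2.5, -2.1]
width: 0.0446
```

```bash
python3 - <<'E'
from h import *
info([.597,-.1195,.092],32)
E
```

```text
t 8.6 tcp [ 0.5965 -0.1195  0.1019] xtool [-0.001 -0.001 -1.   ] jaw deg 32.0 w 0.0446 F [-0.5 -2.5 -2.1] T [-0.83  0.25  0.01] q [-0.29  0.27  1.41 -0.    1.47 -0.85]
tool-frame shift cm [ 0.99 -0.03  0.05]
rotvec to 32 [ 0.    -0.002  0.   ] shift after turn [ 0.99 -0.03  0.04]
rotvec to 212 [-3.141e+00 -0.000e+00 -3.000e-03] shift after turn [ 0.99  0.03 -0.04]
```

step_arm(motion="30 0.1 -0.06 -0.04 0 0 0;30 0.1 0 0 0 0 0;30 0.1 0 0 0 0 0;30 0.1 0 0 0 0 0;30 0 0 0 0 0 0")

```text
time: 9.02
tool_pos: [0.5967, -0.1198, 0.0989]
ee_rot: [-2.573, 1.57, -2.014]
wrist_force: [-4.6, -3.2, 4.6]
width: 0.0443
```

```bash
python3 - <<'E'
from h import *
info([.597,-.1195,.092],32)
E
```

```text
t 9.02 tcp [ 0.5967 -0.1198  0.0989] xtool [-0.    -0.001 -1.   ] jaw deg 32.0 w 0.0443 F [-4.6 -3.2  4.6] T [-0.7   0.82  0.02] q [-0.29  0.27  1.41 -0.    1.46 -0.85]
tool-frame shift cm [0.69 0.01 0.04]
rotvec to 32 [ 0.    -0.001  0.   ] shift after turn [0.69 0.01 0.04]
rotvec to 212 [-3.141e+00 -1.000e-03 -1.000e-03] shift after turn [ 0.69 -0.01 -0.04]
```

Contact has begun. The side force points along −jaw, which agrees with the fixed cameras' x of about 0.595. I ease the tool that way and keep pressing.

step_arm(motion="30 0 0 -0.1 0 0 0;30 0.1 0 0 0 0 0;30 0.1 0 0 0 0 0;30 0 0 0 0 0 0")

```text
time: 9.35
tool_pos: [0.5964, -0.12, 0.0967]
ee_rot: [-0.609, 1.57, -0.05]
wrist_force: [-2.0, -3.2, 4.3]
width: 0.0444
```

```bash
python3 - <<'E'
from h import *
info([.5955,-.1200,.092],32)
E
```

```text
t 9.35 tcp [ 0.5964 -0.12    0.0967] xtool [ 0.001 -0.    -1.   ] jaw deg 32.0 w 0.0444 F [-2.  -3.2  4.3] T [-0.53  0.55 -0.03] q [-0.29  0.27  1.41  0.    1.46 -0.85]
tool-frame shift cm [ 0.47  0.05 -0.07]
rotvec to 32 [0.001 0.001 0.001] shift after turn [ 0.47  0.05 -0.07]
rotvec to 212 [-3.141e+00 -1.000e-03  1.000e-03] shift after turn [ 0.47 -0.05  0.07]
```

step_arm(motion="30 0.1 -0.03 -0.06 0 0 0;30 0.1 0 0 0 0 0;30 0.1 0 0 0 0 0;30 0.1 0 0 0 0 0;30 0 0 0 0 0 0")

```text
time: 9.77
tool_pos: [0.5964, -0.1202, 0.0937]
ee_rot: [-0.284, 1.569, 0.275]
wrist_force: [-3.0, -1.1, 6.9]
width: 0.0442
```

```bash
python3 - <<'E'
from h import *
info([.5955,-.1200,.092],32)
E
```

```text
t 9.77 tcp [ 0.5964 -0.1202  0.0937] xtool [ 0.002  0.001 -1.   ] jaw deg 32.0 w 0.0442 F [-3.  -1.1  6.9] T [-0.23  0.66 -0.02] q [-0.29  0.27  1.42  0.    1.45 -0.85]
tool-frame shift cm [ 0.17  0.07 -0.07]
rotvec to 32 [0.001 0.002 0.001] shift after turn [ 0.17  0.07 -0.07]
rotvec to 212 [-3.141e+00 -1.000e-03  3.000e-03] shift after turn [ 0.17 -0.07  0.07]
```

step_arm(motion="30 0.1 0.02 -0.04 0 0 0;30 0.1 0 0 0 0 0;30 0.1 0 0 0 0 0;30 0 0 0 0 0 0")

```text
time: 10.1
tool_pos: [0.5964, -0.1202, 0.0924]
ee_rot: [-0.483, 1.567, 0.076]
wrist_force: [-4.8, -0.5, 12.4]
width: 0.0446
```

```bash
python3 - <<'E'
from h import *
info([.5955,-.1200,.092],32)
E
```

```text
t 10.1 tcp [ 0.5964 -0.1202  0.0924] xtool [ 0.004  0.    -1.   ] jaw deg 32.1 w 0.0446 F [-4.8 -0.5 12.4] T [-0.14  0.89  0.  ] q [-0.29  0.27  1.42  0.    1.44 -0.85]
tool-frame shift cm [ 0.04  0.07 -0.07]
rotvec to 32 [0.001 0.003 0.002] shift after turn [ 0.04  0.07 -0.07]
rotvec to 212 [-3.141e+00 -3.000e-03  5.000e-03] shift after turn [ 0.04 -0.07  0.07]
```

step_arm(motion="30 0.1 0.03 -0.04 0 0 0;30 0.1 0 0 0 0 0;30 0.1 0 0 0 0 0;30 0 0 0 0 0 0")

```text
time: 10.43
tool_pos: [0.5965, -0.1203, 0.0922]
ee_rot: [-0.625, 1.565, -0.066]
wrist_force: [-6.8, 0.6, 20.4]
width: 0.0441
```

```bash
python3 - <<'E'
from h import *
info([.5955,-.1200,.092],32)
E
```

```text
t 10.43 tcp [ 0.5965 -0.1203  0.0922] xtool [ 0.006 -0.    -1.   ] jaw deg 32.1 w 0.0441 F [-6.8  0.6 20.4] T [-0.02  1.51  0.02] q [-0.29  0.27  1.42  0.    1.44 -0.85]
tool-frame shift cm [ 0.02  0.08 -0.07]
rotvec to 32 [0.001 0.005 0.004] shift after turn [ 0.02  0.08 -0.07]
rotvec to 212 [-3.141 -0.006  0.008] shift after turn [ 0.02 -0.08  0.07]
```

The force rises stiffly to 20 N with no further travel at TCP z = 0.0922, which means the rim is on the land. I unload, release and look.

step_arm(motion="30 -0.25 0 0 0 0 0;30 -0.25 0 0 0 0 0;30 0 0 0 0 0 0;75 0 0 0 0 0 0;75 0 0 0 0 0 0;75 0 0 0 0 0 0;75 0 0 0 0 0 0;75 0 0 0 0 0 0;75 0 0 0 0 0 0;75 -0.5 0 0 0 0 0;75 -1.5 0 0 0 0 0;75 -2.5 0 0 0 0 0;75 -2.5 0 0 0 0 0;75 -2.5 0 0 0 0 0;75 -1 0 0 0 0 0;75 0 0 0 0 0 0;75 0 0 0 0 0 0")

```text
time: 11.85
tool_pos: [0.5949, -0.1206, 0.1965]
ee_rot: [-0.639, 1.57, -0.08]
wrist_force: [0.1, 0.6, -0.3]
width: 0.071
```

```bash
python3 - <<'E'
from bench import *
from h import *
info([.5965,-.1200,.14],32)
import pickle
pickle.dump(camera_params("wrist"),open('w5.pkl','wb'));cv2.imwrite("pics/w5.png",snapshot("wrist")[:,:,::-1])
a=[snapshot(n)[:,:,::-1] for n in('scene','side')]
for n,i in zip(('scene','side'),a): cv2.imwrite(f'pics/{n}5.png',i)
cv2.imwrite('pics/m5.png',np.hstack([cv2.resize(a[0][170:270,235:335],(400,400),interpolation=2),cv2.resize(a[1][150:250,330:430],(400,400),interpolation=2)]))
E
```

```text
t 11.85 tcp [ 0.5949 -0.1206  0.1965] xtool [ 0.001 -0.    -1.   ] jaw deg 32.0 w 0.071 F [ 0.1  0.6 -0.3] T [-0.06 -0.04 -0.04] q [-0.29  0.22  1.27  0.    1.65 -0.85]
tool-frame shift cm [ 5.65 -0.03  0.17]
rotvec to 32 [0.    0.001 0.   ] shift after turn [ 5.65 -0.03  0.17]
rotvec to 212 [-3.141e+00 -1.000e-03  1.000e-03] shift after turn [ 5.65  0.03 -0.17]
```

View pics/m5.png

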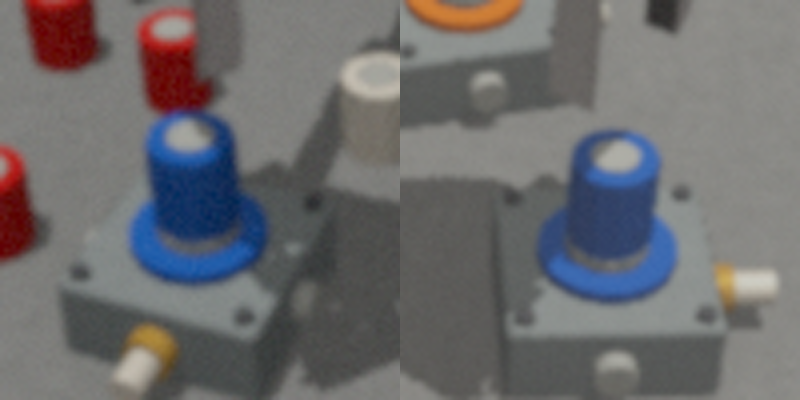

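View pics/w5.png

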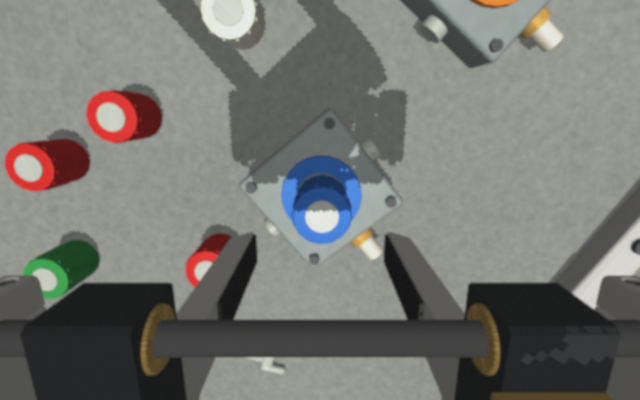

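The cap stands upright on the blue outlet, with only a thin steel band of the land showing at about (198,240) in the scene crop and (610,260) in the side crop. The wrist view shows its top centred at (322,217). Next I check its height and tilt.

```bash
python3 - <<'E'
from bench import camera_params
from h import *
import pickle
r=[];f=lambda h:(h[...,1]<90)&(h[...,2]>115)
for n,roi in(('scene',(273,196,293,210)),('side',(375,182,394,196))):
    im=cv2.imread(f'pics/{n}5.png');pt,c=blob(im,roi,f);p=camera_params(n)
    # centre of disc by circle fit at z=.118
    W=np.array([plane(p,q,.118)[:2] for q in pt]);print(n,c.round(1),fitc(W));r.append(ray(p,proj(p,[*fitc(W)[0],.118])))
    print(' pred home',proj(p,[.596,-.12,.118]).round(1),'4mm high',proj(p,[.596,-.12,.122]).round(1))
p=pickle.load(open('w5.pkl','rb'));im=cv2.imread('pics/w5.png')
pt,c=blob(im,(300,198,345,236),lambda h:(h[...,1]<70)&(h[...,2]>150));W=np.array([plane(p,q,.118)[:2] for q in pt]);print('wrist',c.round(1),fitc(W))
print('tri2',tri(r)); r.append(ray(p,c)); print('tri3',tri(r))
E
```

```text
scene [281.2 203.7] (array([ 0.59593252, -0.11979408]), np.float64(0.012952256462597681))
 pred home [282.1 203.2] 4mm high [281.9 201.6]
side [384.  188.7] (array([ 0.59424636, -0.12012097]), np.float64(0.013188160322078587))
 pred home [384.2 188.1] 4mm high [384.3 186.6]
wrist [321.5 219.6] (array([ 0.59591061, -0.12115385]), np.float64(0.011867247151637318))
tri2 (array([ 0.59471309, -0.11976025,  0.11729684]), [np.float64(0.00029868493524655285), np.float64(0.0002986849352465858)])
tri3 (array([ 0.59556881, -0.12079553,  0.11829315]), [np.float64(0.0010792076688029913), np.float64(0.001505331196304809), np.float64(0.0020531712122296695)])
```

The triangulated top is at z = 0.117–0.118, against 0.118 when home. I make one cheap confirmation: press the top with shut fingers, where contact should come at TCP z of about 0.137.

step_arm(motion="0 0 0 0.05 0 0 0;0 0 0 0.03 0 0 0;0 0 0 0 0 0 0;0 0 0 0 0 0 0;0 0 0 0 0 0 0;0 0 0 0 0 0 0;0 0 0 0 0 0 0;0 0.5 0 0 0 0 0;0 1.2 0 0 0 0 0;0 1.5 0 0 0 0 0;0 1.2 0 0 0 0 0;0 0.6 0 0 0 0 0;0 0.3 0 0 0 0 0;0 0 0 0 0 0 0;0 0 0 0 0 0 0")

```text
time: 13.25
tool_pos: [0.5957, -0.1202, 0.1437]
ee_rot: [-0.578, 1.57, -0.019]
wrist_force: [0.0, -0.1, -0.2]
width: 0.0001
```

step_arm(motion="0 0.2 0 0 0 0 0;0 0.2 0 0 0 0 0;0 0.2 0 0 0 0 0;0 0.1 0 0 0 0 0;0 0 0 0 0 0 0")

```text
time: 13.67
tool_pos: [0.5956, -0.1202, 0.1369]
ee_rot: [-0.776, 1.57, -0.217]
wrist_force: [-0.1, 0.5, 1.2]
width: 0.0004
```

Contact comes at TCP z = 0.137, exactly at the home height. I press to about 18 N and then retreat.

step_arm(motion="0 0.1 0 0 0 0 0;0 0.1 0 0 0 0 0;0 0.1 0 0 0 0 0;0 0.1 0 0 0 0 0;0 0.1 0 0 0 0 0;0 0 0 0 0 0 0;0 0 0 0 0 0 0")

```text
time: 14.25
tool_pos: [0.5964, -0.1204, 0.1366]
ee_rot: [-0.822, 1.566, -0.263]
wrist_force: [-4.2, 2.2, 14.8]
width: 0.0004
```

step_arm(motion="0 0.1 0 0 0 0 0;0 0.1 0 0 0 0 0;0 0 0 0 0 0 0")

```text
time: 14.5
tool_pos: [0.5967, -0.1204, 0.1365]
ee_rot: [-0.825, 1.564, -0.266]
wrist_force: [-6.7, 2.2, 20.5]
width: 0.0005
```

step_arm(motion="0 -0.4 0 0 0 0 0;0 -0.5 0 0 0 0 0;0 -1.5 0 0 0 0 0;0 -2.5 0 0 0 0 0;0 -3 0 0 0 0 0;0 -3 0 0 0 0 0;0 -1.5 0 0 0 0 0;0 0 0 0 0 0 0;0 0 0 0 0 0 0;0 0 0 0 0 0 0")

```text
time: 15.33
tool_pos: [0.5948, -0.12, 0.251]
ee_rot: [2.267, 1.567, 2.826]
wrist_force: [-0.2, -0.0, -1.0]
width: 0.0004
```

```bash
python3 - <<'E'
from bench import *
from h import *
info()
a=[snapshot(n)[:,:,::-1] for n in('scene','side')]
for n,i in zip(('scene','side'),a): cv2.imwrite(f'pics/{n}6.png',i)
cv2.imwrite('pics/m6.png',np.hstack([cv2.resize(a[0][130:270,180:320],(400,400),interpolation=2),cv2.resize(a[1][130:270,310:450],(400,400),interpolation=2)]))
E
```

```text
t 15.33 tcp [ 0.5948 -0.12    0.251 ] xtool [-0.004  0.001 -1.   ] jaw deg 32.0 w 0.0004 F [-0.2 -0.  -1. ] T [-0.08  0.05  0.02] q [-0.29  0.21  1.17  0.    1.76 -0.85]
```

View pics/m6.png

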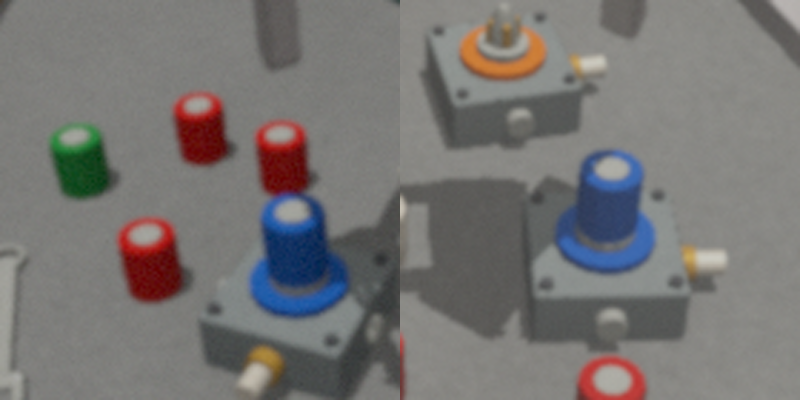

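View pics/scene6.png

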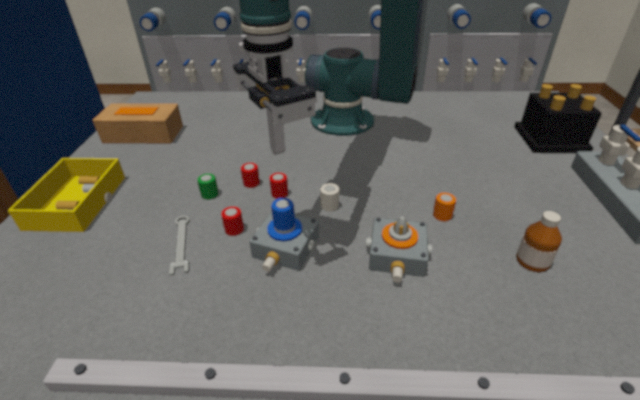

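The blue cap is seated on the blue outlet at about (284,215) in the scene view. The orange cap (444,207), white cap (330,197), red and green caps are where they were, and the tool is well clear. I hand in the job.

```bash
python3 -c "
from bench import robot
print(robot.close_job())"
```

```text
the job is handed in; nothing more can be done
None
```

The blue cap is pressed fully home on the blue-ringed outlet and released, and I handed the job in at about 15.4 s of the 37 s allowed.

- **Seating:** While I held the cap, it stopped moving at TCP z = 0.092 and the force rose stiffly to 20 N, which fits the rim resting on the land. After release I pressed the top with shut fingers: contact came at TCP z = 0.137, which puts the cap top at 0.118 m, the home height. It gave only about 0.5 mm under another 20 N.
- **Height by camera:** Before the top press, the cap top came out at z = 0.117 m from the two fixed cameras and 0.118 m with the wrist camera added. Home is 0.118 m.
- **Surroundings:** In the last pictures the orange, white, red and green caps stood where they began, and the tool was clear of everything.
- **Disagreements:** The fixed cameras put the outlet's x at about 0.595 and the wrist camera at about 0.597. Adding the wrist ray left about 2 mm residual in the cap-top fix. I eased the tool sideways during the press to follow the side forces, which reached about 7 N.

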